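# Hold up the parts bin's heavy lid with its lever

## Robot

A 6-joint arm with a two-finger parallel gripper is mounted at the origin on the work surface. World frame = base frame: x ahead of the robot, y to its left, z up, the work surface at z = 0. Lengths are in m, angles in rad, forces in N, time in s.
With the tool pointing down it reaches from about 0.35 to 0.775 m from the base axis. Payload 7.3 kg.
Tool frame: the origin (TCP) lies midway between the tips of the shut fingers; the grasp point (between the pads) lies 19 mm behind it (robot.grasp_offset is the z of the grasp point in the tool frame, in m); z points along the fingers, y is the direction in which the jaws open and shut (so a half turn about z gives the same grasp; the last joint's range is limited). The gripper opens to 92 mm and grips with 3 to 60 N. Pads are 19 mm wide; open, the fingers measure 130 mm over their backs; the gripper's body (75 mm by 190 mm) begins 47 mm behind the grasp point.
Start: joints at [1.123, 0.342, 1.524, -0, 1.275, -0.146], TCP at [0.156, 0.501, 0.2] pointing down, gripper open.
Joint ranges: [-2.53, 2.53], [-0.77, 2.02], [0.04, 2.7], [-1, 4.14], [0.28, 2.66], [-3.11, 3.11]. Speed limits (rad/s): [2.57, 2.57, 3.14, 3.14, 3.14, 3.14].

## Interface

Orientations are given as [roll, pitch, yaw] about the fixed x, y, z axes, in that order (R = Rz(yaw) Ry(pitch) Rx(roll)).
In Python, from cell import observe, imaging, workorder, robot gives the robot as it stands. The module is installed in compiled form; this text tells all that it offers.
- The arm moves only by the tool send_rows, never from a script. Its argument "series" is a list of rows, each a list of 7 numbers: the shift along the tool's x, y, z in m, then the turn, a rotation vector about the tool's x, y, z in rad, then the closure, from 0 (fully open) to 1 (shut). A call has 1 to 5 rows; each row shifts and turns the commanded pose from where the row before left it, along the tool's axes as they then stand; what a row does not reach is not made up. A row lasts 1/12 s, in which the tool goes at most 41.7 mm and 7.16 degrees, less where a joint would pass 70% of its speed; a pose out of reach is approached as far as the arm can. A call is refused whole if a number of a shift passes 0.0417 or a number of a turn 0.125, either way. A call with a gripper value outside its range is refused whole. The fingers move at their own pace and stop on an object; "newtons" is the grip in N (left out, the last holds). Time passes only in rows, so rows that do not move let the fingers close. It gives the time, the measured TCP pose, the force and the opening at its end, in the units of the state.
- observe(): the state, without advancing time (a new reading comes with each control period).
- imaging.read_camera(name): name is "scene" or "top" or "wrist"; returns a dict with "color" (480x640x3 uint8, red, green, blue), "range_z" (480x640 float32, m along the optical axis (not along the pixel's ray), 0 where there is no reading), "vfov" (degrees; the focal length in pixels is half the picture's height over the tangent of half this angle, whatever the lens; pixels are square), "cx", "cy" (the principal point, pixels), "T" (4x4, takes a point from camera to world coordinates). Camera axes: x right, y down, z forward; pixel columns grow to the right and rows downward; lengths in m; the calibration is good to about 2 mm. A picture is of the moment at which its call begins.
- workorder.hand_in(): hands the job in, once; it reports no verdict.
The state is a dict: "time": time; "qpos": joint angles; "qvel": joint speeds; "joint_efforts": joint torques, N m; "tool_pos": TCP position; "tool_rot": TCP orientation; "contact_force": force on the tool from outside, world axes, zero at the start; "torque": the same for the moment, N m; "opening": finger opening in m.
Only numpy, scipy, OpenCV 4.12 (cv2) and the standard library are available. Lean on these libraries where they do the work, as an engineer would, in place of code of your own. Each camera call takes 0.05 s, during which the arm holds its last target.

## Task

Open the parts bin by its lever: with a fingertip push the upright tab of the safety stop towards the lever until the stop is all the way out from under it, then press the lever's long end down onto its rubber rest so that the heavy lid rises. Finish while holding the lever down there with the fingers, the lid still up, so that a colleague can take out a part. Do not touch the lid itself, do not lift the lever off its pivot, and leave the other things where they stand.

Things in the scene. Friction and masses are not known exactly. Their poses are not given: they have to be found in the camera images.
- lifter: Fixed steel lifting fixture. Origin: on the table under the pivot bar, z up; x runs level along the lever from the pivot to the parts bin (the lever's long end is on the -x side), y is square to the lever. Base plate 6 mm thick, x -235 to 220, y +-65 mm; cross arm for the slide x -120 to -60, y -90 to 135 mm. Pivot cheeks 90 mm tall. Bin x 105 to 205 mm, 180 mm wide, 89 mm high.
- pivot (a point): Centre of the fixed pivot bar (16 mm round, level, along the fixture's y), 67 mm above the table.
- rest (a point): Centre of the top of the rubber rest (45 x 50 mm) on the base plate under the lever's long end, 15.5 mm above the table.
- lever: Loose steel lever, 0.5 kg, bar 28 mm wide, 10 mm thick, laid over the pivot bar between the cheeks. Origin on the pivot bar's axis; axes as the fixture's at the start, turning about y as it tilts. Short arm 90 mm, cranked, nose under the lid's edge; long arm 215 mm, ending in a flat paddle 50 x 44 mm. At rest the long end slopes up by 0.30 rad; on the rubber rest, down by 0.28 rad.
- lever_pad (a point): Centre of the top face of the paddle at the lever's long end, where to press. At rest 176 mm on the -x side of the pivot, 140 mm above the table; when down on the rubber rest, 188 mm from the pivot and 32 mm above the table. It moves in an arc about the pivot bar. About 6 to 12 N pushes it down once the stop is out.
- stop_tab (a point): Centre of the outer face of the safety stop's tab: upright plate 50 mm wide (along the lever), 8 mm thick, 18 to 80 mm above the table; point at 55 mm. 90 mm to -x of the pivot, at first 114 to 120 mm to +y of the lever's centre line. The face looks to +y; push it to -y, towards the lever. A low bar joins it to a post 24 x 24 mm, 95 mm tall, under the long arm.
- stop (a joint): Travel of the safety stop along the fixture's -y, m. 0 to 0.006 at the start (post under the lever, blocking it), 0.045 all the way out at its end stop. Stays where it is left; about 2 to 4 N slides it.
- flap (a joint): Opening angle, rad, of the bin's lid, a heavy steel flap 168 x 190 x 12 mm, about 3 kg. 0 shut, its top 103 mm above the table; about 0.33 when the lever is down on its rest. Hinged at the bin's far edge (x 205 mm in the fixture); its front edge overhangs the lever's nose. It falls shut when the lever is let go.
- bulb_box: Bystander, loose: cardboard carton, 40 x 40 x 70 mm tall. Origin at the centre of its underside.
- plug_box: Bystander, loose: blue carton, 34 x 34 x 80 mm tall. Origin at the centre of its underside.
- jar: Bystander, loose: small capped jar, 44 mm across, 60 mm tall. Origin at the centre of its underside.
- gauge: Bystander, loose: round gauge lying face up, 62 mm across, 32 mm tall, short pipe stub. Origin at the centre of its underside.
- bush: Bystander, loose: steel bush (short tube) standing up, 36 mm across, 30 mm tall. Origin at the centre of its underside.
- bolt: Bystander, loose: bolt standing on its head, 26 mm across, 55 mm tall. Origin at the centre of its underside.
- driver: Bystander, loose: screwdriver lying on the table in line beyond the lever's long end.

How it is judged:
By the outcome, as a careful person would: the job done as asked, in the order asked, and still so for the second after the job is handed in, while the arm keeps its last pose, push and grip.
It also fails if it takes over 45 s, if anything falls off the work surface, if the arm or the gripper's body presses on something with over 40 N, if the wrist force passes 120 N, or if a joint passes its speed limit or range.

## Working session

There is one attempt and no reset: what is moved stays moved. The work goes in short steps, Python scripts to look and compute and a tool call to move; the robot and the scene stay as the last step left them, time stands still between calls to the robot, and variables do not carry over. Pictures are saved under pics/ and viewed, and the job is handed in when it is done.

Besides the shell and the picture viewer there is one more tool, called after ">>>" as name(argument=value, ...), one argument or row to a line, values as JSON. send_rows: Moves the arm, as the interface text tells. Its arguments: {"type":"object","properties":{"series":{"type":"array","items":{"type":"array","items":{"type":"number"}}},"newtons":{"type":"number"}},"required":["series"]}

```bash
mkdir -p pics; cat > h.py <<'E'
import numpy as np, cv2
from cell import observe, imaging, workorder, robot
def snap(name,fn):
    d=imaging.read_camera(name)
    cv2.imwrite('pics/'+fn+'.png',d['color'][:,:,::-1]); np.savez('pics/'+fn+'.npz',**{k:d[k] for k in d})
    return d
def world(d):
    z=d['range_z'].astype(float); H,W=z.shape
    f=H/2/np.tan(np.radians(float(d['vfov']))/2)
    u,v=np.meshgrid(np.arange(W),np.arange(H))
    P=np.stack([(u-d['cx'])*z/f,(v-d['cy'])*z/f,z,np.ones_like(z)],-1)
    return (P@np.array(d['T']).T)[...,:3]
E
python3 - <<'E'
from h import *
s=observe(); print(s)
for n in ['scene','top','wrist']:
    d=snap(n,n+'0'); print(n,d['vfov'],np.round(d['T'],3).tolist())
E
```

```text
{'time': 0.0, 'qpos': array([ 1.12301363e+00,  3.42701545e-01,  1.52503231e+00,  1.28165644e-05,
        1.27539491e+00, -1.45960471e-01]), 'qvel': array([ 7.30807650e-04,  1.55758072e-03, -1.20661723e-03,  1.67159348e-03,
        1.22617812e-04,  5.50992832e-05]), 'joint_efforts': array([ 7.98252240e-04, -4.31248248e+01, -2.44223696e+01,  7.17568165e-02,
        5.58746082e-02, -8.15874114e-05]), 'tool_pos': array([0.15581794, 0.50086849, 0.19905065]), 'tool_rot': array([-3.14007466e+00, -2.35541309e-04,  2.83976651e+00]), 'contact_force': array([-0.26576603,  0.63976006,  0.40468234]), 'torque': array([ 0.02927246, -0.02097757, -0.01440005]), 'opening': 0.09184687002550808}
scene 50.69802161735847 [[-0.689, 0.381, -0.616, 1.185], [0.724, 0.387, -0.571, 0.53], [0.021, -0.84, -0.542, 0.615], [0.0, 0.0, 0.0, 1.0]]
top 45.575834510252584 [[-0.015, -0.981, 0.194, 0.432], [-1.0, 0.013, -0.012, 0.018], [0.009, -0.194, -0.981, 1.011], [0.0, 0.0, 0.0, 1.0]]
wrist 65.34877600681205 [[0.297, 0.912, 0.283, 0.079], [0.955, -0.283, -0.09, 0.525], [-0.001, 0.297, -0.955, 0.383], [0.0, 0.0, 0.0, 1.0]]
```

View pics/scene0.png

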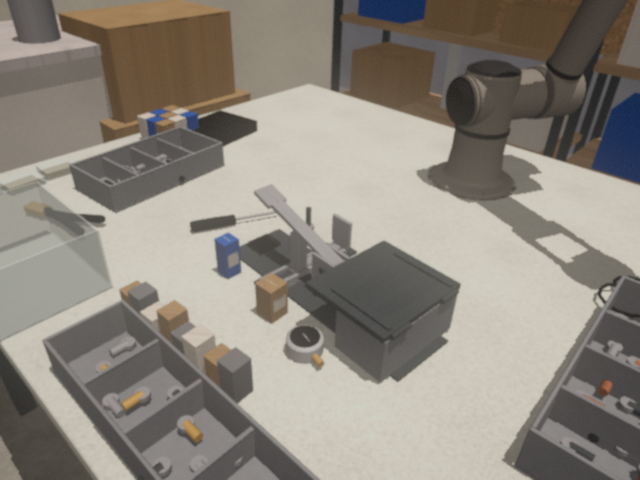

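View pics/top0.png

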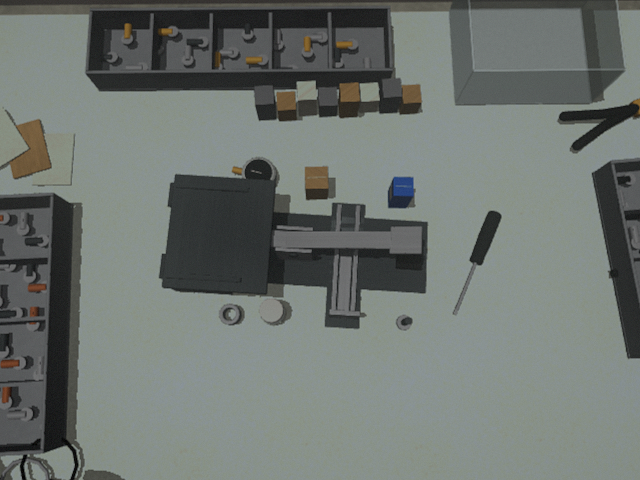

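The top view shows the lever running along about world -y, with its paddle near (408,240). The stop tab is at (350,314), on the robot's side. The bolt is at (404,322) and the jar at (273,312). Next I measure these.

```bash
python3 - <<'E'
from h import *
d=np.load('pics/top0.npz'); P=world(d)
for n,(u,v) in dict(pad=(408,240),padR=(421,240),lev=(300,240),tab=(350,314),lid=(215,240),bolt=(404,322),jar=(273,312),bush=(231,305),blue=(403,184),brown=(317,172),tip=(456,313),handle=(488,235),plate=(410,280),table=(420,400)).items(): print(n,P[v,u].round(4))
# lever: points higher than 100mm in paddle/arm region
m=np.zeros(P.shape[:2],bool); m[215:265,320:430]=1
m&=(P[...,2]>0.085)
Q=P[m]; print(len(Q),Q.min(0),Q.max(0))
# centreline by y bins
for y in np.arange(Q[:,1].min(),Q[:,1].max(),0.015):
    b=Q[(Q[:,1]>=y)&(Q[:,1]<y+.015)]; print(round(y,3),len(b),b[:,0].min().round(4),b[:,0].max().round(4),np.median(b[:,2]).round(4))
# tab
m=np.zeros(P.shape[:2],bool); m[295:330,315:380]=1
m&=(P[...,2]>0.06); Q=P[m]; print('tab',len(Q),Q.min(0),Q.max(0),cv2.minAreaRect((Q[:,:2]*1000).astype(np.float32)))
m=np.zeros(P.shape[:2],bool); m[180:295,150:275]=1
m&=(P[...,2]>0.09); Q=P[m]; print('lid',len(Q),cv2.minAreaRect((Q[:,:2]*1000).astype(np.float32)),np.median(Q[:,2]))
# plate
m=np.zeros(P.shape[:2],bool); m[200:330,280:440]=1
m&=(P[...,2]>0.0035)&(P[...,2]<.009); Q=P[m]; print('plate',len(Q),Q.min(0),Q.max(0))
c=cv2.resize(d['color'][150:350,200:520,::-1],None,fx=2.5,fy=2.5,interpolation=cv2.INTER_CUBIC); cv2.imwrite('pics/topz.png',c)
s=np.load('pics/scene0.npz')['color'][170:380,180:480,::-1]; cv2.imwrite('pics/scz.png',cv2.resize(s,None,fx=2.6,fy=2.6,interpolation=cv2.INTER_CUBIC))
E
```

```text
pad [ 0.6104 -0.1275  0.1427]
padR [ 0.6092 -0.1469  0.1473]
lev [0.6235 0.0416 0.0904]
tab [ 0.5021 -0.0385  0.077 ]
lid [0.6226 0.1789 0.1032]
bolt [ 0.4899 -0.131   0.0442]
jar [0.5084 0.0879 0.0622]
bush [0.5241 0.1624 0.0283]
blue [ 0.7208 -0.134   0.0791]
brown [0.7462 0.0119 0.0722]
tip [ 0.5058 -0.2266  0.0157]
handle [ 0.6421 -0.29    0.0233]
plate [ 0.5657 -0.1504  0.0078]
table [ 0.3595 -0.1594  0.0007]
2180 [ 0.43241095 -0.15010828  0.08803033] [0.63542377 0.01777652 1.01075972]
-0.15 267 0.5881 0.6314 0.1439
-0.135 285 0.5887 0.633 0.14
-0.12 279 0.5902 0.6338 0.1354
-0.105 207 0.5914 0.6345 0.1305
-0.09 171 0.6003 0.6281 0.1259
-0.075 175 0.6014 0.6298 0.1214
-0.06 179 0.6028 0.6309 0.1166
-0.045 161 0.6037 0.6321 0.1123
-0.03 180 0.6053 0.6335 0.1079
-0.015 162 0.6064 0.6339 0.1029
-0.0 106 0.6074 0.6354 0.0992
0.015 8 0.4324 0.4324 1.0108
tab 189 [ 0.43241095 -0.05311855  0.06076127] [0.50906566 0.01777652 1.01075972] ((481.4990539550781, -5.719429016113281), (39.60354995727539, 101.38223266601562), 43.08454132080078)
lid 11814 ((572.8036499023438, 159.92779541015625), (336.8929138183594, 214.8756866455078), 12.826226234436035) 0.10201630613743728
plate 5816 [ 0.47991095 -0.20653944  0.00350174] [0.7155367  0.07983484 0.00899322]
```

View pics/topz.png

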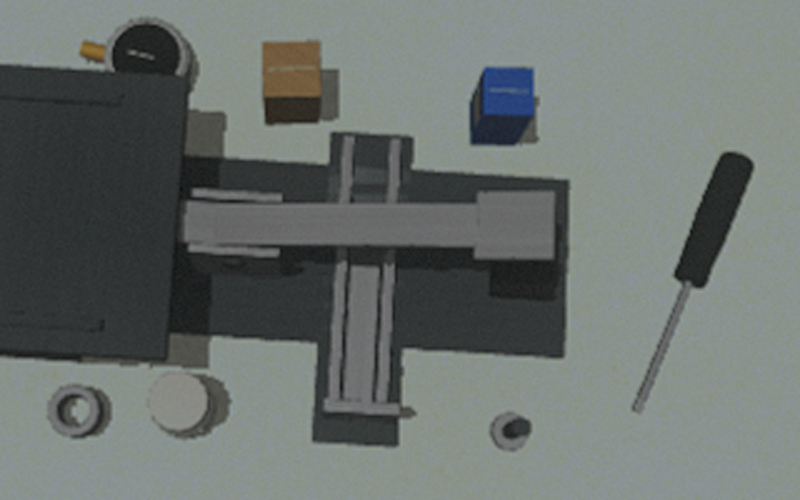

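View pics/scz.png

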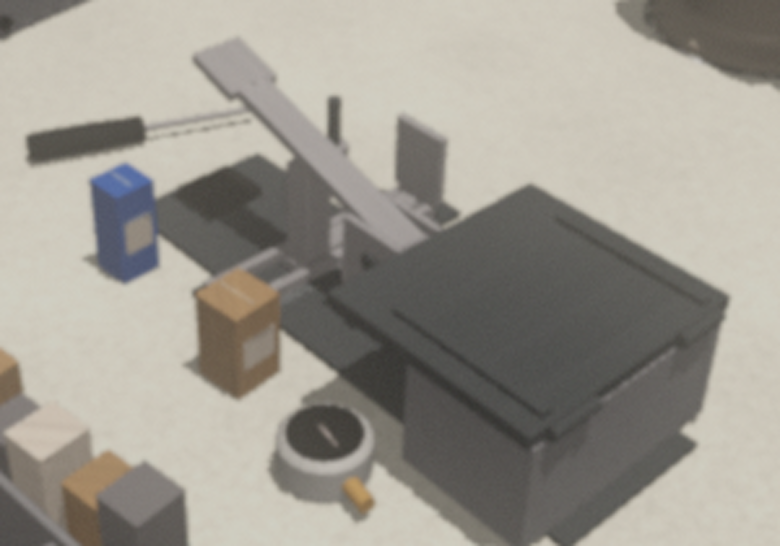

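```bash
cat >> h.py <<'E'
from scipy.spatial.transform import Rotation as Ro
a=0.079; piv=np.array([0.625,0.0485,0]); ex=np.array([np.sin(a),np.cos(a),0]); ey=np.array([-np.cos(a),np.sin(a),0])
def fx(p): p=np.asarray(p)-piv; return np.round([p@ex,p@ey,p[2]],4)
def goto(p,yaw):
    s=observe(); R=Ro.from_euler('xyz',s['tool_rot']); T=Ro.from_euler('xyz',[np.pi,0,yaw])
    print('t',round(s['time'],2),'pos',s['tool_pos'].round(4),'rpy',s['tool_rot'].round(3),'F',s['contact_force'].round(1),'q',s['qpos'].round(2))
    print('shift(tool now)',R.inv().apply(np.array(p)-s['tool_pos']).round(4),'turn',(R.inv()*T).as_rotvec().round(4),'shift(tool at target)',T.inv().apply(np.array(p)-s['tool_pos']).round(4))
def F(x,y,z): return piv+ex*x+ey*y+np.array([0,0,z])
E
python3 - <<'E'
from h import *
d=np.load('pics/top0.npz'); P=world(d)
def sel(v0,v1,u0,u1,z0,z1):
    m=np.zeros(P.shape[:2],bool); m[v0:v1,u0:u1]=1
    return P[m&(P[...,2]>z0)&(P[...,2]<z1)]
Q=sel(295,330,315,380,.055,.09); L=np.array([fx(q) for q in Q]); print('tab',len(Q),np.percentile(L,[2,50,98],axis=0))
Q=sel(225,265,290,385,.085,.13); A=np.polyfit(Q[:,1],Q[:,0],1); print('lever slope',A, 'centre x at piv y',np.polyval(A,.0485))
for c in [(408,240)]: print(fx(P[c[1],c[0]]))
Q=sel(180,290,150,290,.095,.11); L=np.array([fx(q) for q in Q]); print('lid',np.percentile(L,[1,50,99],axis=0))
for n,(u,v) in dict(bolt=(404,322),jar=(273,312),blue=(403,184),brown=(317,172)).items(): print(n,fx(P[v,u]))
goto(F(-90,150,45)/1 if 0 else F(-.09,.15,.2),np.pi-a)
E
```

```text
tab 182 [[-0.1108    0.110562  0.057892]
 [-0.08635   0.11545   0.079   ]
 [-0.062548  0.1185    0.082876]]
lever slope [0.08168848 0.62040809] centre x at piv y 0.6243699795586856
[-0.1766  0.0006  0.1427]
lid [[ 0.0413 -0.0893  0.098 ]
 [ 0.1247  0.0036  0.102 ]
 [ 0.21    0.0914  0.1075]]
bolt [-0.1896  0.1205  0.0442]
jar [0.03   0.1194 0.0622]
blue [-0.1744 -0.1099  0.0791]
brown [-0.0269 -0.1237  0.0722]
t 0.15 pos [0.1559 0.501  0.1992] rpy [-3.14 -0.    2.84] F [-0.1  0.2 -0.2] q [ 1.12  0.34  1.52 -0.    1.28 -0.15]
shift(tool now) [-4.560e-01 -4.135e-01 -4.000e-04] turn [-0.0011 -0.0003 -0.2228] shift(tool at target) [-0.3534 -0.504  -0.0008]
```

>>> send_rows(
  series=[
    [0, 0, 0, 0, 0, -0.1115, 1],
    [0, 0, 0, 0, 0, -0.1115, 1],
    [-0.02, -0.028, 0, 0, 0, 0, 1],
    [-0.02, -0.028, 0, 0, 0, 0, 1],
    [-0.02, -0.028, 0, 0, 0, 0, 1],
  ],
  newtons=30,
)

```text
time: 0.57
tool_pos: [0.2092, 0.4117, 0.1992]
tool_rot: [-3.141, -0.0, 3.065]
contact_force: [0.9, 0.1, 0.9]
opening: 0.0634
```

>>> send_rows(
  series=[
    [-0.02, -0.028, 0, 0, 0, 0, 1],
    [-0.02, -0.028, 0, 0, 0, 0, 1],
    [-0.02, -0.028, 0, 0, 0, 0, 1],
    [-0.02, -0.028, 0, 0, 0, 0, 1],
    [-0.02, -0.028, 0, 0, 0, 0, 1],
  ],
)

```text
time: 0.98
tool_pos: [0.2982, 0.2638, 0.1997]
tool_rot: [-3.142, 0.0, 3.063]
contact_force: [0.6, 0.1, 0.8]
opening: 0.0297
```

>>> send_rows(
  series=[
    [-0.02, -0.028, 0, 0, 0, 0, 1],
    [-0.02, -0.028, 0, 0, 0, 0, 1],
    [-0.02, -0.028, 0, 0, 0, 0, 1],
    [-0.02, -0.028, 0, 0, 0, 0, 1],
    [-0.02, -0.028, 0, 0, 0, 0, 1],
  ],
)

```text
time: 1.4
tool_pos: [0.387, 0.1163, 0.1997]
tool_rot: [3.141, 0.0, 3.063]
contact_force: [-0.5, 1.4, -0.1]
opening: 0.0008
```

```bash
sed -i 's/piv=np.array(\[0.625,0.0485,0\])/piv=np.array([0.6253,0.0525,0])/' h.py; python3 - <<'E'
from h import *
goto(F(-.09,.15,.2),np.pi-a); print(fx(observe()['tool_pos']),observe()['opening'])
E
```

```text
t 1.4 pos [0.387  0.1163 0.1997] rpy [3.141 0.    3.063] F [-0.5  1.4 -0.1] q [ 0.1   0.12  1.82  0.    1.2  -1.39]
shift(tool now) [-0.0926 -0.1348 -0.0003] turn [0.0002 0.0001 0.0001] shift(tool at target) [-0.0926 -0.1348 -0.0003]
[0.0448 0.2426 0.1997] 0.0007621142250697204
```

>>> send_rows(
  series=[
    [-0.02, -0.03, 0, 0, 0, 0, 1],
    [-0.02, -0.03, 0, 0, 0, 0, 1],
    [-0.02, -0.03, 0, 0, 0, 0, 1],
    [-0.02, -0.03, 0, 0, 0, 0, 1],
    [0, 0, 0, 0, 0, 0, 1],
  ],
)

```text
time: 1.82
tool_pos: [0.4595, -0.0129, 0.1994]
tool_rot: [-3.14, 0.002, 3.058]
contact_force: [-0.6, 0.3, 0.0]
opening: 0.0001
```

```bash
python3 - <<'E'
from h import *
goto(F(-.09,.15,.045),np.pi-a); print(fx(observe()['tool_pos']))
E
```

```text
t 1.82 pos [ 0.4595 -0.0129  0.1994] rpy [-3.140e+00  2.000e-03  3.058e+00] F [-0.6  0.3  0. ] q [-0.19  0.22  1.69 -0.    1.22 -1.68]
shift(tool now) [-0.0099 -0.0114  0.1545] turn [-0.0019  0.0017 -0.0042] shift(tool at target) [-0.0101 -0.0117  0.1544]
[-0.0783  0.1601  0.1994]
```

>>> send_rows(
  series=[
    [0, -0.0115, 0.03, 0, 0, 0, 1],
    [0, 0, 0.035, 0, 0, 0, 1],
    [0, 0, 0.035, 0, 0, 0, 1],
    [0, 0, 0.035, 0, 0, 0, 1],
    [0, 0, 0.018, 0, 0, 0, 1],
  ],
)

```text
time: 2.23
tool_pos: [0.4534, -0.0187, 0.0434]
tool_rot: [3.141, -0.005, 3.062]
contact_force: [-0.3, 1.0, -0.1]
opening: 0.0006
```

>>> send_rows(
  series=[
    [-0.01, 0, 0, 0, 0, 0, 1],
    [-0.01, 0, 0, 0, 0, 0, 1],
    [0, 0, 0, 0, 0, 0, 1],
  ],
)

```text
time: 2.48
tool_pos: [0.4772, -0.0209, 0.0463]
tool_rot: [3.141, 0.001, 3.063]
contact_force: [0.7, -0.8, -0.1]
opening: 0.0002
```

```bash
python3 - <<'E'
from h import *
goto(F(-.09,.15,.045),np.pi-a); print(fx(observe()['tool_pos']))
snap('top','top1');snap('wrist','wr1')
d=snap('scene','sc1')
E
```

```text
t 2.48 pos [ 0.4772 -0.0209  0.0463] rpy [3.141e+00 1.000e-03 3.063e+00] F [ 0.7 -0.8 -0.1] q [-0.2   0.45  1.85  0.    0.84 -1.7 ]
shift(tool now) [ 0.0081 -0.0052  0.0013] turn [0.0001 0.0006 0.0003] shift(tool at target) [ 0.0081 -0.0052  0.0013]
[-0.0848  0.1419  0.0463]
```

View pics/wr1.png

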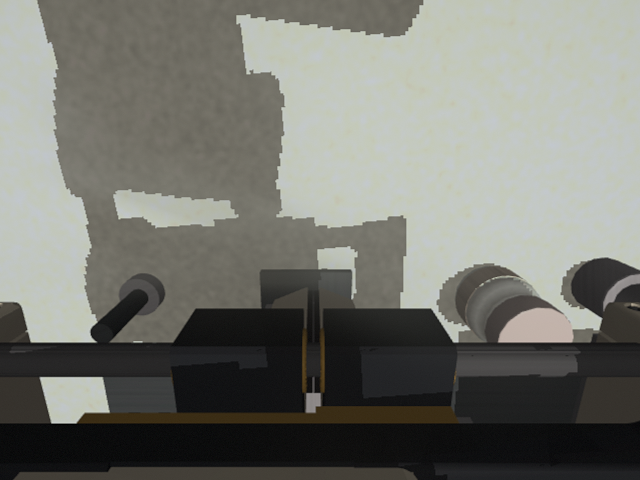

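View pics/sc1.png

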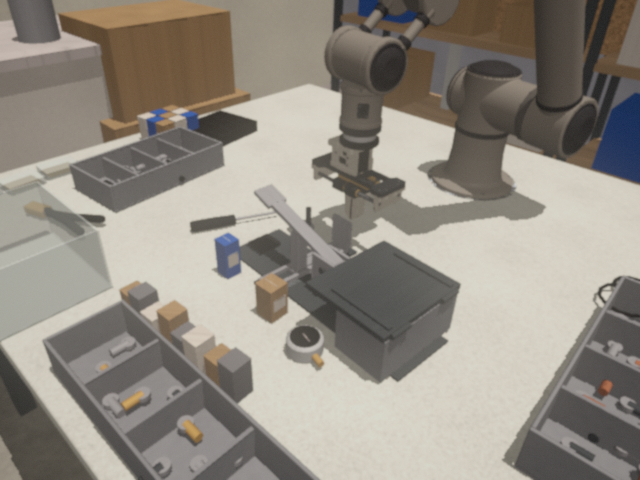

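>>> send_rows(
  series=[
    [-0.008, -0.005, 0, 0, 0, 0, 1],
    [-0.008, 0, 0, 0, 0, 0, 1],
    [-0.006, 0, 0, 0, 0, 0, 1],
    [-0.006, 0, 0, 0, 0, 0, 1],
    [-0.006, 0, 0, 0, 0, 0, 1],
  ],
)

```text
time: 3.05
tool_pos: [0.5099, -0.0288, 0.0467]
tool_rot: [-3.142, -0.0, 3.063]
contact_force: [-2.3, 0.3, 0.7]
opening: 0.0005
```

>>> send_rows(
  series=[
    [-0.004, 0, 0, 0, 0, 0, 1],
    [-0.004, 0, 0, 0, 0, 0, 1],
    [-0.004, 0, 0, 0, 0, 0, 1],
    [-0.003, 0, 0, 0, 0, 0, 1],
    [0, 0, 0, 0, 0, 0, 1],
  ],
)

```text
time: 3.47
tool_pos: [0.5251, -0.0298, 0.0467]
tool_rot: [3.141, 0.001, 3.063]
contact_force: [-0.2, 0.2, 1.2]
opening: 0.0003
```

```bash
python3 - <<'E'
from h import *
print(observe()['contact_force'],fx(observe()['tool_pos']))
E
```

```text
[-0.18785029  0.17262678  1.16512084] [-0.09    0.0933  0.0467]
```

Contact was at about 2 N, and the stop is sliding. I keep going in small rows until the force rises at the end stop.

>>> send_rows(
  series=[
    [-0.003, 0, 0, 0, 0, 0, 1],
    [-0.002, 0, 0, 0, 0, 0, 1],
    [-0.002, 0, 0, 0, 0, 0, 1],
    [0, 0, 0, 0, 0, 0, 1],
  ],
)

```text
time: 3.8
tool_pos: [0.5318, -0.0303, 0.0467]
tool_rot: [3.141, 0.0, 3.063]
contact_force: [-0.1, 1.4, -0.1]
opening: 0.0006
```

>>> send_rows(
  series=[
    [-0.001, 0, 0, 0, 0, 0, 1],
    [-0.001, 0, 0, 0, 0, 0, 1],
    [0, 0, 0, 0, 0, 0, 1],
  ],
)

```text
time: 4.05
tool_pos: [0.5324, -0.0304, 0.0467]
tool_rot: [3.141, -0.002, 3.063]
contact_force: [-5.1, 1.1, 2.4]
opening: 0.0003
```

>>> send_rows(
  series=[
    [-0.001, 0, 0, 0, 0, 0, 1],
    [-0.001, 0, 0, 0, 0, 0, 1],
    [0, 0, 0, 0, 0, 0, 1],
  ],
)

```text
time: 4.3
tool_pos: [0.5324, -0.0303, 0.0466]
tool_rot: [3.141, -0.006, 3.063]
contact_force: [-10.7, 0.8, 7.5]
opening: 0.0003
```

The end stop is reached: the tool no longer advances and the force is up to 10 N. I back off, rise and look.

>>> send_rows(
  series=[
    [0.01, 0, 0, 0, 0, 0, 1],
    [0.03, 0, 0, 0, 0, 0, 1],
    [0.03, 0, 0, 0, 0, 0, 1],
    [0, 0, -0.035, 0, 0, 0, 1],
    [0, 0, -0.035, 0, 0, 0, 1],
  ],
)

```text
time: 4.72
tool_pos: [0.4614, -0.0244, 0.1154]
tool_rot: [3.14, -0.007, 3.062]
contact_force: [1.9, 0.3, 1.3]
opening: 0.0002
```

>>> send_rows(
  series=[
    [0, 0, -0.035, 0, 0, 0.12, 1],
    [0, 0, -0.035, 0, 0, 0.12, 1],
    [0, 0, -0.035, 0, 0, 0.12, 1],
    [0, 0, 0, 0, 0, 0.12, 1],
    [0, 0, 0, 0, 0, 0.12, 1],
  ],
)

```text
time: 5.13
tool_pos: [0.4675, -0.0256, 0.2246]
tool_rot: [3.138, 0.007, 2.457]
contact_force: [0.2, 0.9, -0.8]
opening: 0.0005
```

```bash
python3 - <<'E'
from h import *
d=snap('scene','sc2'); t=snap('top','top2'); P=world(t)
c=np.hstack([cv2.resize(x,(400,300)) for x in (d['color'][170:380,180:460],t['color'][150:350,240:507])]); cv2.imwrite('pics/c2.png',c[:,:,::-1])
m=np.zeros(P.shape[:2],bool); m[260:330,315:385]=1
Q=P[m&(P[...,2]>.06)&(P[...,2]<.088)]; L=np.array([fx(q) for q in Q]); print('tab',len(Q),np.percentile(L,[2,50,98],axis=0))
goto(F(-.172,0,.17),np.pi/2-a); print(fx(observe()['tool_pos']))
E
```

```text
Traceback (most recent call last):
IndexError: index -1 is out of bounds for axis 0 with size 0
```

View pics/c2.png

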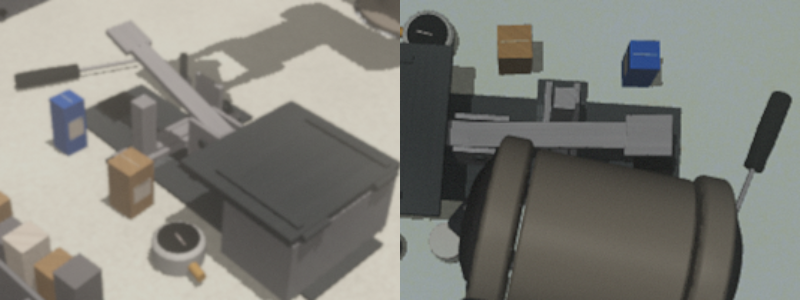

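The post now stands clear on the far side of the lever, at about (565,95) in the right-hand half. Next I turn the tool and go above the paddle.

>>> send_rows(
  series=[
    [0, 0, 0, 0, 0, 0.12, 1],
    [0, 0, 0, 0, 0, 0.12, 1],
    [0, 0, 0, 0, 0, 0.12, 1],
    [0, 0, 0, 0, 0, 0.12, 1],
    [0, 0, 0, 0, 0, 0.12, 1],
  ],
)

```text
time: 5.65
tool_pos: [0.4657, -0.0252, 0.2214]
tool_rot: [-3.142, -0.0, 1.861]
contact_force: [-0.1, -0.0, 1.1]
opening: 0.0003
```

>>> send_rows(
  series=[
    [0, 0, 0, 0, 0, 0.12, 1],
    [0, 0, 0, 0, 0, 0.12, 1],
    [0, 0, 0, 0, 0, 0.12, 1],
    [0, 0, 0, 0, 0, 0, 1],
  ],
)

```text
time: 5.98
tool_pos: [0.4657, -0.0252, 0.2214]
tool_rot: [-3.142, -0.0, 1.502]
contact_force: [0.0, 0.1, -0.5]
opening: 0.0003
```

```bash
python3 - <<'E'
from h import *
goto(F(-.174,0,.17),np.pi/2-a); print(fx(observe()['tool_pos']))
E
```

```text
t 5.98 pos [ 0.4657 -0.0252  0.2214] rpy [-3.142 -0.     1.502] F [ 0.   0.1 -0.5] q [-0.22  0.22  1.64  0.    1.29 -0.15]
shift(tool now) [-0.0855  0.1521  0.0514] turn [-0.0001 -0.0001  0.0105] shift(tool at target) [-0.0839  0.153   0.0514]
[-0.0901  0.153   0.2214]
```

>>> send_rows(
  series=[
    [0, 0, 0, 0, 0, 0.0105, 1],
    [-0.021, 0.038, 0, 0, 0, 0, 1],
    [-0.021, 0.038, 0, 0, 0, 0, 1],
    [-0.021, 0.038, 0, 0, 0, 0, 1],
    [-0.021, 0.038, 0, 0, 0, 0, 1],
  ],
)

```text
time: 6.4
tool_pos: [0.6061, -0.118, 0.2217]
tool_rot: [3.141, 0.0, 1.498]
contact_force: [1.8, 0.6, 0.8]
opening: 0.0004
```

>>> send_rows(
  series=[
    [0, 0, 0.02, 0, 0, 0, 1],
    [0, 0, 0.02, 0, 0, 0, 1],
    [0, 0, 0, 0, 0, 0, 1],
  ],
)

```text
time: 6.65
tool_pos: [0.6028, -0.1169, 0.1766]
tool_rot: [-3.133, -0.002, 1.496]
contact_force: [-0.3, 0.2, -0.2]
opening: 0.0006
```

```bash
python3 - <<'E'
from h import *
goto(F(-.174,0,.145),np.pi/2-a); print(fx(observe()['tool_pos']))
d=snap('scene','sc3');cv2.imwrite('pics/c3.png',cv2.resize(d['color'][100:380,150:460,::-1],None,fx=2,fy=2))
E
```

```text
t 6.65 pos [ 0.6028 -0.1169  0.1766] rpy [-3.133e+00 -2.000e-03  1.496e+00] F [-0.3  0.2 -0.2] q [-0.32  0.53  1.29  0.    1.33 -0.24]
shift(tool now) [-0.0035  0.0093  0.0315] turn [-0.0082 -0.0021  0.0045] shift(tool at target) [-0.0034  0.009   0.0316]
[-0.1706  0.009   0.1766]
```

View pics/c3.png

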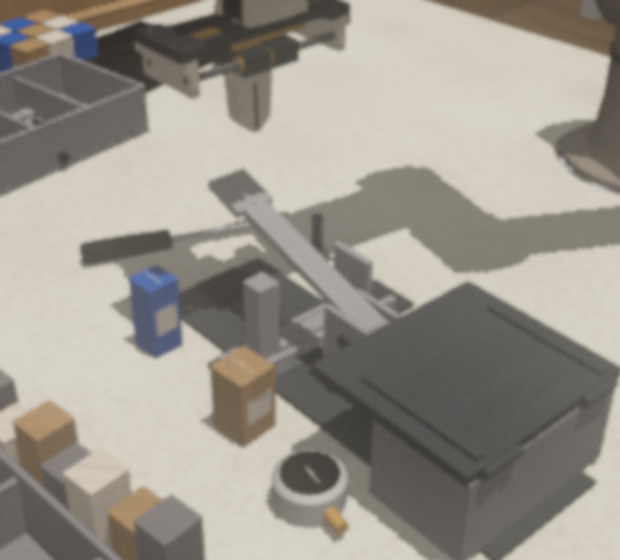

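>>> send_rows(
  series=[
    [-0.005, 0.009, 0.01, -0.004, 0, 0.004, 1],
    [0, 0, 0.012, 0, 0, 0, 1],
    [0, 0, 0.006, 0, 0, 0, 1],
    [0, 0, 0, 0, 0, 0, 1],
  ],
)

```text
time: 7.03
tool_pos: [0.613, -0.1226, 0.153]
tool_rot: [3.139, -0.0, 1.489]
contact_force: [0.5, 0.9, -0.0]
opening: 0.0001
```

>>> send_rows(
  series=[
    [0, 0, 0.004, 0, 0, 0, 1],
    [0, 0, 0.004, 0, 0, 0, 1],
    [-0.002, 0, 0.005, 0, 0, 0, 1],
    [-0.002, 0, 0.005, 0, 0, 0, 1],
  ],
)

```text
time: 7.37
tool_pos: [0.6133, -0.1268, 0.1358]
tool_rot: [3.137, 0.0, 1.489]
contact_force: [0.4, -0.0, 0.1]
opening: 0.0001
```

```bash
python3 - <<'E'
from h import *
goto(F(-.188,0,.032),np.pi/2-a); print(fx(observe()['tool_pos']))
E
```

```text
t 7.37 pos [ 0.6133 -0.1268  0.1358] rpy [3.137 0.    1.489] F [ 0.4 -0.   0.1] q [-0.33  0.58  1.32  0.    1.24 -0.25]
shift(tool now) [-0.0083 -0.0026  0.1038] turn [ 0.0049  0.0001 -0.003 ] shift(tool at target) [-0.0083 -0.0021  0.1038]
[-0.1797 -0.0021  0.1358]
```

>>> send_rows(
  series=[
    [-0.001, -0.002, 0.005, 0.005, 0, 0, 1],
    [-0.002, 0, 0.005, 0, 0, 0, 1],
    [-0.001, 0, 0.005, 0, 0, 0, 1],
  ],
)

```text
time: 7.62
tool_pos: [0.6106, -0.1308, 0.1201]
tool_rot: [-3.14, -0.0, 1.488]
contact_force: [-0.7, -0.3, -0.6]
opening: 0.0003
```

```bash
python3 - <<'E'
from h import *
goto(F(-.188,0,.032),np.pi/2-a); print(fx(observe()['tool_pos']))
d=snap('scene','sc4');cv2.imwrite('pics/c4.png',cv2.resize(d['color'][100:380,150:460,::-1],None,fx=2,fy=2))
E
```

```text
t 7.62 pos [ 0.6106 -0.1308  0.1201] rpy [-3.14  -0.     1.488] F [-0.7 -0.3 -0.6] q [-0.33  0.59  1.34 -0.    1.21 -0.25]
shift(tool now) [-0.0041  0.0003  0.0881] turn [-0.0012 -0.     -0.0037] shift(tool at target) [-0.0041  0.0002  0.0881]
[-0.1839  0.0002  0.1201]
```

View pics/c4.png

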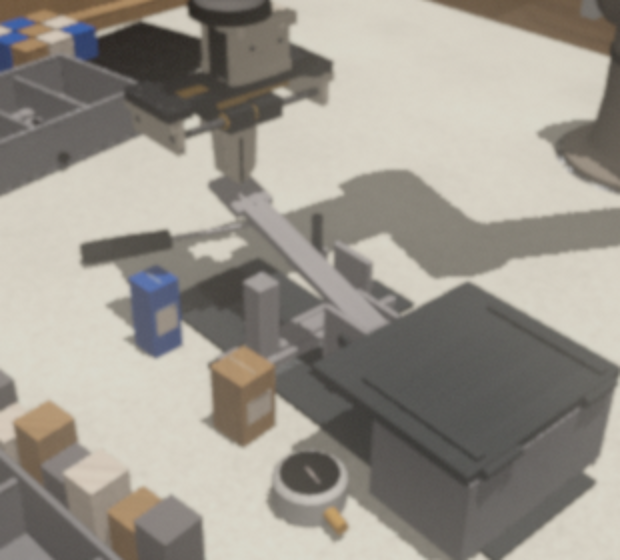

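```bash
python3 - <<'E'
from h import *
d=np.load('pics/sc4.npz');P=world(d)
c=d['color'][165:215,245:295,::-1];cv2.imwrite('pics/c4z.png',cv2.resize(c,(600,600),interpolation=cv2.INTER_NEAREST))
for v in range(176,206,3): print(v,[(u,*fx(P[v,u])) for u in range(256,286,6)])
E
```

```text
176 [(256, np.float64(-0.4832), np.float64(0.1877), np.float64(0.0)), (262, np.float64(-0.1748), np.float64(-0.0162), np.float64(0.1847)), (268, np.float64(-0.1699), np.float64(-0.0059), np.float64(0.1833)), (274, np.float64(-0.1711), np.float64(0.0093), np.float64(0.178)), (280, np.float64(-0.4423), np.float64(0.2372), np.float64(0.0))]
179 [(256, np.float64(-0.472), np.float64(0.1794), np.float64(-0.0019)), (262, np.float64(-0.1733), np.float64(-0.0175), np.float64(0.1794)), (268, np.float64(-0.1706), np.float64(-0.0055), np.float64(0.1766)), (274, np.float64(-0.1699), np.float64(0.0082), np.float64(0.1724)), (280, np.float64(-0.4263), np.float64(0.2244), np.float64(0.0015))]
182 [(256, np.float64(-0.4549), np.float64(0.1669), np.float64(0.0001)), (262, np.float64(-0.1755), np.float64(-0.0162), np.float64(0.1718)), (268, np.float64(-0.1719), np.float64(-0.0048), np.float64(0.1695)), (274, np.float64(-0.1702), np.float64(0.0082), np.float64(0.1659)), (280, np.float64(-0.4181), np.float64(0.2177), np.float64(-0.0019))]
185 [(256, np.float64(-0.4416), np.float64(0.1571), np.float64(-0
[... 1648 characters left out ...]
64(0.1341))]
200 [(256, np.float64(-0.3773), np.float64(0.1097), np.float64(0.0003)), (262, np.float64(-0.1726), np.float64(-0.02), np.float64(0.1355)), (268, np.float64(-0.1593), np.float64(-0.0155), np.float64(0.1396)), (274, np.float64(-0.16), np.float64(-0.0007), np.float64(0.134)), (280, np.float64(-0.1541), np.float64(0.0094), np.float64(0.1329))]
203 [(256, np.float64(-0.3665), np.float64(0.1017), np.float64(-0.0006)), (262, np.float64(-0.3584), np.float64(0.1138), np.float64(-0.0015)), (268, np.float64(-0.157), np.float64(-0.0175), np.float64(0.1347)), (274, np.float64(-0.1536), np.float64(-0.0057), np.float64(0.132)), (280, np.float64(-0.1461), np.float64(0.003), np.float64(0.132))]
```

View pics/c4z.png

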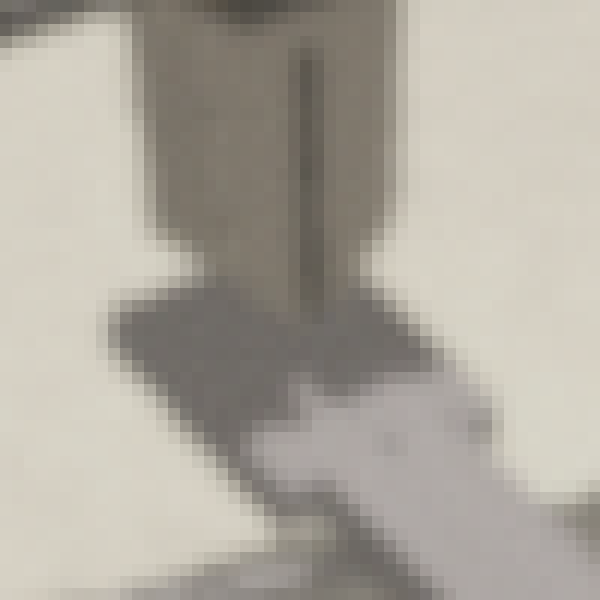

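```bash
python3 - <<'E'
from h import *
s=observe(); print({k:np.round(v,4) for k,v in s.items()})
for f,tp in (('sc1',(0.4772,-0.0209,0.0463)),('sc3',(0.6028,-0.1169,0.1766)),('sc4',(0.6106,-0.1308,0.1201))):
    d=np.load(f'pics/{f}.npz'); T=d['T']; p=np.linalg.inv(T)@np.array([*tp,1]); fo=240/np.tan(np.radians(float(d['vfov']))/2)
    u=p[0]/p[2]*fo+d['cx']; v=p[1]/p[2]*fo+d['cy']; print(f,u,v)
    c=d['color'][:,:,::-1].copy(); c[int(round(v)),int(round(u))]=(0,0,255); u,v=int(u),int(v)
    cv2.imwrite(f'pics/p_{f}.png',cv2.resize(c[v-40:v+40,u-40:u+40],(480,480),interpolation=cv2.INTER_NEAREST))
cv2.imwrite('pics/pp.png',cv2.resize(np.hstack([cv2.imread(f'pics/p_{f}.png') for f in('sc1','sc3','sc4')]),(798,266)))
E
```

```text
{'time': np.float64(7.6667), 'qpos': array([-3.3380e-01,  5.9160e-01,  1.3444e+00, -3.0000e-04,  1.2085e+00,
       -2.5090e-01]), 'qvel': array([ 0.0036, -0.0031, -0.0047,  0.0018,  0.0292,  0.0048]), 'joint_efforts': array([ 4.85700e-01, -5.81067e+01, -2.55188e+01,  1.32300e-01,
        7.74000e-02, -9.00000e-04]), 'tool_pos': array([ 0.6101, -0.1308,  0.119 ]), 'tool_rot': array([-3.1387e+00, -4.0000e-04,  1.4880e+00]), 'contact_force': array([ 0.0026, -0.1146, -1.1255]), 'torque': array([-0.0918,  0.1079, -0.0094]), 'opening': np.float64(0.0001)}
sc1 350.9316712279765 228.74806568010422
sc3 274.08135079035566 176.76815092770573
sc4 267.0151189824141 201.41909617001627
```

View pics/pp.png

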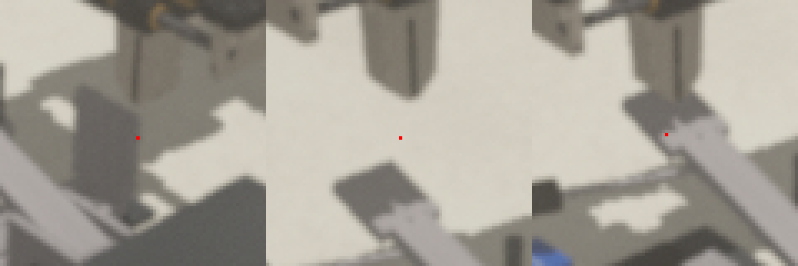

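```bash
python3 - <<'E'
from h import *
d=np.load('pics/sc4.npz');P=world(d)
L=(P-piv)@np.array([ex,ey,[0,0,1]]).T
# gripper points: z>0.14, near TCP within 0.13
x0,y0=-.184,0
m=(np.abs(L[...,0]-x0)<.11)&(np.abs(L[...,1]-y0)<.13)&(L[...,2]>.125)&(L[...,2]<.40)
Q=L[m]-[x0,y0,.1195]
for z in np.arange(0.0,.16,.01):
    b=Q[(Q[:,2]>=z)&(Q[:,2]<z+.01)]
    if len(b): print(round(z,3),len(b),np.percentile(b[:,0],[1,99]).round(3),np.percentile(b[:,1],[1,99]).round(3))
E
```

```text
0.0 100 [0.022 0.059] [-0.021  0.023]
0.01 285 [-0.009  0.045] [-0.021  0.021]
0.02 133 [-0.014  0.017] [-0.021  0.023]
0.03 48 [0.006 0.015] [-0.012  0.016]
0.04 90 [-0.007  0.016] [-0.017  0.018]
0.05 106 [-0.007  0.015] [-0.017  0.02 ]
0.06 104 [-0.009  0.015] [-0.018  0.021]
0.07 107 [-0.006  0.016] [-0.02  0.02]
0.08 38 [0.001 0.015] [-0.028  0.021]
0.09 188 [-0.032  0.04 ] [-0.086  0.086]
0.1 512 [-0.03  0.04] [-0.087  0.086]
0.11 506 [-0.025  0.04 ] [-0.092  0.087]
0.12 471 [-0.029  0.04 ] [-0.094  0.092]
0.13 1084 [-0.031  0.04 ] [-0.094  0.094]
0.14 245 [-0.02  0.03] [-0.016  0.05 ]
0.15 233 [-0.02  0.03] [-0.017  0.049]
```

The camera shows the real fingertips and gripper body about 25 mm higher than the reported TCP z. This is consistent across pictures sc1, sc3 and sc4. I trust the pictures and the force, so the expected reported z at the rest is about 0.007. I keep pressing along the arc.

>>> send_rows(
  series=[
    [0, 0, 0.006, 0, 0, 0, 1],
    [-0.001, 0, 0.006, 0, 0, 0, 1],
    [-0.001, 0, 0.006, 0, 0, 0, 1],
  ],
)

```text
time: 7.92
tool_pos: [0.6117, -0.1339, 0.1042]
tool_rot: [3.139, 0.002, 1.488]
contact_force: [-1.3, -3.2, 9.2]
opening: 0.0003
```

>>> send_rows(
  series=[
    [-0.001, 0, 0.007, 0, 0, 0, 1],
    [-0.001, 0, 0.007, 0, 0, 0, 1],
    [-0.001, 0, 0.007, 0, 0, 0, 1],
  ],
)

```text
time: 8.17
tool_pos: [0.6123, -0.1383, 0.0842]
tool_rot: [3.136, 0.005, 1.488]
contact_force: [-0.7, -6.6, 11.6]
opening: -0.0
```

```bash
python3 - <<'E'
from h import *
goto(F(-.188,0,.007),np.pi/2-a); print(fx(observe()['tool_pos']))
d=snap('scene','sc5');cv2.imwrite('pics/c5.png',cv2.resize(d['color'][100:380,150:460,::-1],None,fx=2,fy=2))
E
```

```text
t 8.17 pos [ 0.6123 -0.1383  0.0842] rpy [3.136 0.005 1.488] F [-0.7 -6.6 11.6] q [-0.34  0.63  1.38 -0.    1.13 -0.26]
shift(tool now) [ 0.0036 -0.0026  0.0772] turn [ 0.0056  0.0047 -0.0036] shift(tool at target) [ 0.0032 -0.0021  0.0772]
[-0.1912 -0.0021  0.0842]
```

View pics/c5.png

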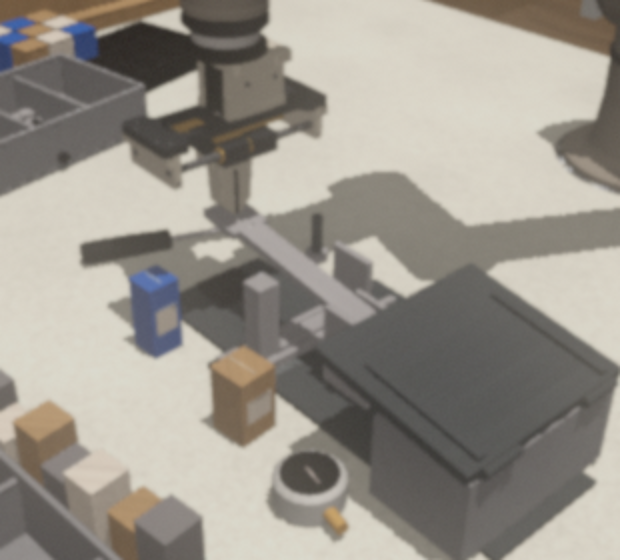

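The lid is rising and the force is as expected at about 12 N. I add a little outward shift to ease the drag along the lever and continue.

>>> send_rows(
  series=[
    [-0.002, 0.001, 0.007, 0, 0, 0, 1],
    [-0.001, 0.001, 0.007, 0, 0, 0, 1],
    [-0.001, 0, 0.007, 0, 0, 0, 1],
  ],
)

```text
time: 8.47
tool_pos: [0.6138, -0.1416, 0.0628]
tool_rot: [3.137, 0.003, 1.488]
contact_force: [-1.3, -3.6, 10.2]
opening: 0.0001
```

>>> send_rows(
  series=[
    [0, 0, 0.007, 0, 0, 0, 1],
    [0, 0, 0.007, 0, 0, 0, 1],
    [0.001, 0, 0.007, 0, 0, 0, 1],
  ],
)

```text
time: 8.72
tool_pos: [0.6139, -0.1419, 0.0418]
tool_rot: [3.137, 0.005, 1.488]
contact_force: [-1.6, -9.4, 9.1]
opening: 0.0003
```

>>> send_rows(
  series=[
    [0.001, 0, 0.006, 0, 0, 0, 1],
    [0.001, 0, 0.006, 0, 0, 0, 1],
    [0.001, 0, 0.005, 0, 0, 0, 1],
  ],
)

```text
time: 8.97
tool_pos: [0.6138, -0.1387, 0.0243]
tool_rot: [3.138, 0.004, 1.488]
contact_force: [-1.5, -9.0, 8.0]
opening: 0.0005
```

```bash
python3 - <<'E'
from h import *
goto(F(-.188,0,.007),np.pi/2-a); print(fx(observe()['tool_pos']))
d=snap('scene','sc6');cv2.imwrite('pics/c6.png',cv2.resize(d['color'][100:380,150:460,::-1],None,fx=2,fy=2))
E
```

```text
t 8.97 pos [ 0.6138 -0.1387  0.0243] rpy [3.138 0.004 1.488] F [-1.5 -9.   8. ] q [-0.34  0.7   1.43 -0.    1.01 -0.26]
shift(tool now) [ 0.0036 -0.0037  0.0173] turn [ 0.0039  0.0044 -0.0037] shift(tool at target) [ 0.0035 -0.0037  0.0173]
[-0.1915 -0.0037  0.0243]
```

View pics/c6.png

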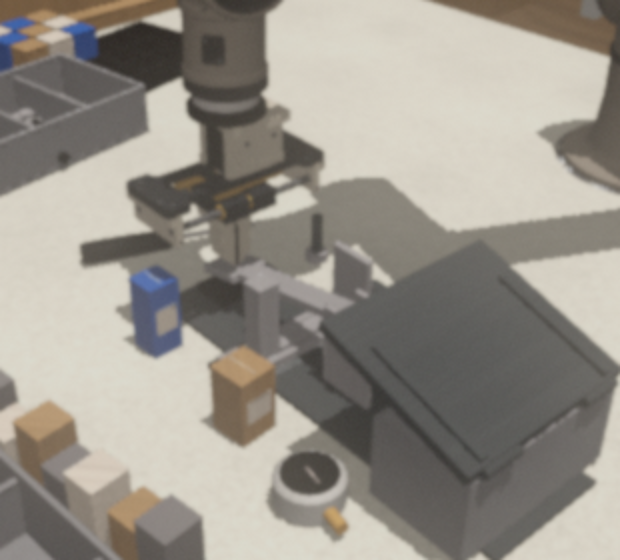

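>>> send_rows(
  series=[
    [-0.002, 0, 0.005, 0, 0, 0, 1],
    [-0.001, 0, 0.005, 0, 0, 0, 1],
    [0, 0, 0.004, 0, 0, 0, 1],
    [0, 0, 0, 0, 0, 0, 1],
  ],
)

```text
time: 9.35
tool_pos: [0.6128, -0.1381, 0.0091]
tool_rot: [3.141, -0.001, 1.488]
contact_force: [0.0, 1.6, 4.2]
opening: 0.0004
```

>>> send_rows(
  series=[
    [0, 0, 0.002, 0, 0, 0, 1],
    [0, 0, 0.002, 0, 0, 0, 1],
    [0, 0, 0, 0, 0, 0, 1],
  ],
)

```text
time: 9.6
tool_pos: [0.6132, -0.1381, 0.0058]
tool_rot: [3.14, -0.0, 1.488]
contact_force: [-0.3, 3.1, 7.4]
opening: 0.0004
```

```bash
python3 - <<'E'
from h import *
goto(F(-.188,0,.007),np.pi/2-a); print(fx(observe()['tool_pos']))
E
```

```text
t 9.6 pos [ 0.6132 -0.1381  0.0058] rpy [ 3.14  -0.     1.488] F [-0.3  3.1  7.4] q [-0.34  0.72  1.44  0.    0.97 -0.26]
shift(tool now) [ 0.003  -0.003  -0.0012] turn [ 0.0019 -0.0004 -0.0034] shift(tool at target) [ 0.003  -0.003  -0.0012]
[-0.191  -0.003   0.0058]
```

>>> send_rows(
  series=[
    [0, 0, 0.002, 0, 0, 0, 1],
    [0, 0, 0, 0, 0, 0, 1],
  ],
)

```text
time: 9.77
tool_pos: [0.6134, -0.1381, 0.0054]
tool_rot: [3.139, -0.0, 1.488]
contact_force: [-3.0, 3.2, 15.4]
opening: 0.0009
```

>>> send_rows(
  series=[
    [0, 0, 0.002, 0, 0, 0, 1],
    [0, 0, 0, 0, 0, 0, 1],
  ],
)

```text
time: 9.93
tool_pos: [0.6135, -0.138, 0.005]
tool_rot: [3.138, -0.0, 1.489]
contact_force: [-7.5, 7.0, 25.5]
opening: 0.0006
```

>>> send_rows(
  series=[
    [0, 0, 0.002, 0, 0, 0, 1],
    [0, 0, 0, 0, 0, 0, 1],
  ],
)

```text
time: 10.1
tool_pos: [0.6136, -0.138, 0.0047]
tool_rot: [3.138, -0.0, 1.489]
contact_force: [-11.7, 7.2, 37.5]
opening: 0.0004
```

The force now climbs steeply with no further travel, so the lever is seated on the rest. I ease back to about 25 N and check.

>>> send_rows(
  series=[
    [0, 0, -0.002, 0, 0, 0, 1],
    [0, 0, 0, 0, 0, 0, 1],
    [0, 0, 0, 0, 0, 0, 1],
  ],
)

```text
time: 10.35
tool_pos: [0.6135, -0.138, 0.005]
tool_rot: [3.138, -0.0, 1.489]
contact_force: [-6.7, 5.1, 26.7]
opening: 0.0004
```

```bash
python3 - <<'E'
from h import *
d=snap('scene','sc7');P=world(d);t=snap('top','top7');PT=world(t)
goto(F(-.188,0,.007),np.pi/2-a)
cv2.imwrite('pics/c7.png',np.hstack([cv2.resize(x[:,:,::-1],(400,380)) for x in (d['color'][100:380,150:460],t['color'][130:350,200:460])]))
L=(P-piv)@np.array([ex,ey,[0,0,1]]).T; LT=(PT-piv)@np.array([ex,ey,[0,0,1]]).T
for n,A in (('scene',L),('top',LT)):
    m=(A[...,0]>.06)&(A[...,0]<.19)&(abs(A[...,1])<.07)&(A[...,2]>.09)&(A[...,2]<.2); q=A[m]
    if len(q)>50: print(n,len(q),'lid angle',np.arctan(-np.polyfit(q[:,0],q[:,2],1)[0]))
m=(L[...,0]>-.16)&(L[...,0]<-.05)&(abs(L[...,1])<.008)&(L[...,2]>.03)&(L[...,2]<.1); q=L[m]; 
print('lever',len(q),np.arctan(np.polyfit(q[:,0],q[:,2],1)[0]))
m=(LT[...,0]>-.115)&(LT[...,0]<-.065)&(LT[...,1]<-.02)&(LT[...,1]>-.08)&(LT[...,2]>.085)&(LT[...,2]<.105);q=LT[m];print('post',len(q),np.percentile(q,[5,50,95],axis=0).round(3).tolist())
E
```

```text
t 10.45 pos [ 0.6135 -0.1381  0.005 ] rpy [ 3.138 -0.     1.489] F [-7.5  5.8 26. ] q [-0.34  0.72  1.44  0.    0.97 -0.26]
shift(tool now) [ 0.0029 -0.0033 -0.002 ] turn [ 0.0036 -0.0001 -0.0032] shift(tool at target) [ 0.0029 -0.0033 -0.002 ]
scene 5490 lid angle 0.3287262719431362
top 6640 lid angle 0.32894979282421405
lever 111 0.28174474429563234
post 226 [[-0.102, -0.056, 0.09], [-0.091, -0.044, 0.094], [-0.08, -0.033, 0.097]]
```

View pics/c7.png

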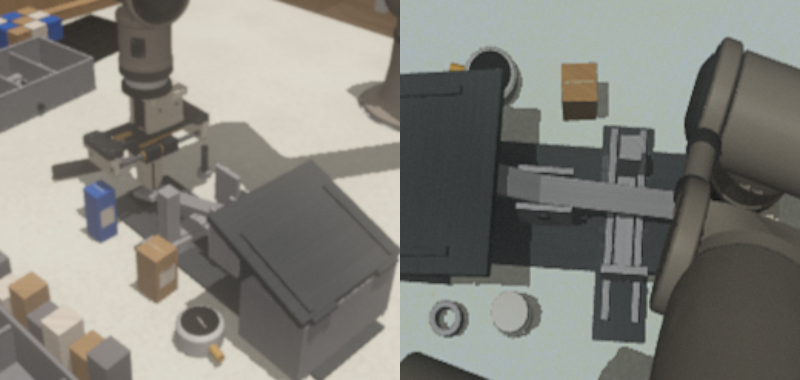

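```bash
python3 - <<'E'
from h import *
a0=np.load('pics/scene0.npz')['color'].astype(int);b=np.load('pics/sc7.npz')['color'].astype(int)
for n,(v,u) in dict(blue=(slice(232,278),slice(212,243)),brown=(slice(273,322),slice(254,290)),gauge=(slice(324,366),slice(285,326))).items(): print(n,np.abs(a0[v,u]-b[v,u]).mean())
t0=np.load('pics/top0.npz')['color'].astype(int);t=np.load('pics/top7.npz')['color'].astype(int)
for n,(v,u) in dict(bush=(slice(302,328),slice(217,245)),jar=(slice(297,327),slice(258,290))).items(): print(n,np.abs(t0[v,u]-t[v,u]).mean())
workorder.hand_in(); print(observe()['contact_force'])
E
```

```text
blue 15.388031790556335
brown 9.140589569160998
gauge 9.561169183120402
bush 26.09478021978022
jar 29.26527777777778
the job is handed in; nothing more can be done
the job is handed in; nothing more can be done
```

```bash
python3 - <<'E'
import numpy as np,cv2
def g(f): return cv2.cvtColor(np.load(f)['color'],cv2.COLOR_RGB2GRAY)
for A,B,R in (('scene0','sc7',dict(blue=(232,278,212,243),brown=(273,322,254,290),gauge=(324,366,285,326))),('top0','top7',dict(bush=(302,328,217,245),jar=(297,327,258,290)))):
    a,b=g(f'pics/{A}.npz'),g(f'pics/{B}.npz')
    for n,(v0,v1,u0,u1) in R.items():
        r=cv2.matchTemplate(b[v0-10:v1+10,u0-10:u1+10],a[v0:v1,u0:u1],cv2.TM_CCOEFF_NORMED); _,s,_,l=cv2.minMaxLoc(r); print(n,round(s,3),'shift px',l[0]-10,l[1]-10)
E
```

```text
blue 0.819 shift px 0 0
brown 0.995 shift px 0 0
gauge 0.997 shift px 0 0
bush 0.998 shift px 0 0
jar 0.99 shift px 0 0
```

The parts bin is open. The stop is all the way out, and the fingers are holding the lever down on its rubber rest with the lid up. The job is handed in at about 10.5 s of robot time.

**What I did:** I pushed the stop tab with the shut fingertips until it met its end stop. The tool stopped advancing and the force rose to about 10 N. I then pressed the lever's paddle down along its arc until the force climbed steeply on the rubber rest, peaking at about 38 N. I eased back and hold it at about 26 N.

**Last checks, from the pictures just before hand-in:**
- **Lid:** open by 0.329 rad in both cameras (about 0.33 expected).
- **Lever:** down by 0.282 rad (0.28 expected).
- **Stop:** the post stands 44 mm clear of the lever's centre line.
- **Other things:** the blue carton, brown carton, gauge, bush and jar show no shift in the images. The match on the blue carton is weaker (0.82), probably because of the arm's shadow. The bolt and screwdriver were hidden by the arm at the end. In earlier pictures the bolt stood in place and the screwdriver lay in place.

**What disagreed:**
- **Reported TCP height:** it read about 25 mm lower than the real fingertips in the pictures. I followed the pictures and the contact force instead. The tab was therefore pushed at about 72 mm above the table, higher than the 55 mm point.
- **Raw colour comparison:** a plain pixel difference on the bystanders gave sizeable values (9 to 29), which I put down to lighting. The shift check that cleared them ran on saved pictures after hand-in.
- **Sideways force:** a side force of about 9 N remains on the fingertips while holding.

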